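# Spent moulds down the plaster chute

## Task

Clear the spent casting moulds off the plaster station: draw the locking pin, slide the chute hatch fully open, push every bare mould along the worktop and tip it down the chute into the waste bin - slide them, do not lift them. Then slide the hatch fully shut and push the pin back through the lock, right up to its head. Leave the fresh mould in the steel ring and everything else on the bench where it is.

Things in the scene. Friction and masses are not known exactly. Their poses are not given: they have to be found in the camera images.
- worktop: Fixed plaster station standing on the bench: a low white plinth with a flat stainless deck (the worktop), 500 mm (x) by 835 mm (y), 5 mm thick; its top, on which the moulds stand, is 100 mm above the bench (z = 0.100). Origin at bench level; x points away from the robot, y to the left. It may be turned a few degrees. In its right-hand part is the chute opening. Apart from loose things, only the lock bracket and the hatch handle stand up from the deck.
- chute (a point): Centre of the waste chute's rectangular opening, at the level of the deck's top. The opening measures 170 mm along the worktop's x and 180 mm along its y, with square edges flush with the deck; a narrow slot (18 mm wide, 30 mm long) runs on from the middle of its near and of its far edge for the hatch handle. The waste bin is right below it.
- hatch (a joint): The chute's sliding hatch, an aluminium plate just below the deck sheet: 0 = shut (against its stop, chute covered, holes of lock and hatch in line), 0.194 m = fully open (against its other stop, opening quite clear). It slides along the worktop's +x (away from the robot) to open, with about 3 N of friction, and stays where it is left. While the pin is in the lock it cannot slide.
- handle (a point): Centre of the top face of the hatch's upright black handle, 73 mm above the deck: a bar 16 mm (worktop x) by 14 mm (worktop y) in plan, its upper 32 mm free to be gripped; below that it widens to a 24 x 14 mm aluminium foot with the lock hole. It moves with the hatch and stands in the near slot when shut, in the far slot when open.
- lock (a point): Centre of the lock, at the near edge of the chute: a bracket of two upright dark cheeks (6 mm thick, 30 mm wide, tops 42 mm above the deck, outer faces 32 mm apart along the worktop's y) with the hatch handle's foot between them when the hatch is shut. One level hole of 14 mm diameter runs along the worktop's y through cheek, foot and cheek, its axis 28 mm above the deck. Axes as the worktop's.
- lock_left (a point): Centre of the hole in the lock's left (+y) outer face.
- lock_right (a point): Centre of the hole in the lock's right (-y) outer face.
- pin: Loose locking pin, 40 g: square black head 14 x 14 mm, 40 mm long, then a round steel shank, 9 mm diameter, 60 mm long, bevelled tip. Origin on the axis at the shoulder between them; x points to the tip, the head reaches from x = -40 mm to 0. At first it is through the lock, head on the left (+y), and draws out to +y. Lying flat, its origin is about 7 mm up and its tip droops by 0.05 rad.
- pin_tip (a point): Tip of the pin's shank.
- bin: Grey plastic waste bin let into the bench under the chute; outside 320 x 400 x 265 mm, walls 6 mm. Origin at the centre of its underside; its inner floor is 280 mm and its rim 21 mm below the top of the deck. It moves with the worktop.
- bin_in (a point): Centre of the bin's inner floor.
- mould1: Spent casting mould: bare off-white block of investment plaster, a slightly tapered upright cylinder 100 mm across its base (95 mm across the top), 76 mm high, with a dark pouring hole in its top; 1.2 to 1.6 kg, too wide and heavy to pick up. Stands on the deck, left of the chute. Origin at the centre of its underside. May be absent.
- mould2: Spent casting mould: bare off-white block of investment plaster, a slightly tapered upright cylinder 100 mm across its base (95 mm across the top), 76 mm high, with a dark pouring hole in its top; 1.2 to 1.6 kg, too wide and heavy to pick up. Stands on the deck, left of the chute. Origin at the centre of its underside. May be absent.
- mould3: Spent casting mould: bare off-white block of investment plaster, a slightly tapered upright cylinder 92 mm across its base (87 mm across the top), 66 mm high, with a dark pouring hole in its top; 0.9 to 1.3 kg, too wide and heavy to pick up. Stands on the deck, left of the chute. Origin at the centre of its underside. May be absent.
- mould4: Spent casting mould: bare off-white block of investment plaster, a slightly tapered upright cylinder 92 mm across its base (87 mm across the top), 66 mm high, with a dark pouring hole in its top; 0.9 to 1.3 kg, too wide and heavy to pick up. Stands on the deck, left of the chute. Origin at the centre of its underside. May be absent.
- ring_mould: Steel casting ring filled with a fresh mould, 74 mm across, 62 mm high, waiting for the furnace on the far part of the deck: it stays. Origin at the centre of its underside.
- bowl: Blue rubber mixing bowl, 104 mm across, 60 mm high, on the deck right of the chute. Origin under its centre.
- spatula: Plaster spatula with a wooden handle, 200 mm long, lying along x on the bench at the left end of the station. Origin about its middle.
- dropper: Small glass dropper bottle with red bulb, 38 mm across, 96 mm high, on the far part of the deck. Origin under its centre.
- spray: Green glass spray bottle with metal cap, 42 mm across, 130 mm high, on the far part of the deck. Origin under its centre.
- jar: White screw-cap jar, 56 mm across, 66 mm high, on the far part of the deck. Origin under its centre.

How it is judged:
On the way, in this order (a step that is already met when the one before it is completed fails the run):
1. the pin is drawn and the hatch slid fully open (0.18 m or more) (value of joint hatch above 0.18 m), for 0.2 s.
2. every spent mould has gone down the chute into the bin (height (world z) of each of mould1, mould2, mould3, mould4 below 0.05 m and horizontal distance between each of mould1, mould2, mould3, mould4 and bin_in below 0.2 m), for 0.2 s.
3. the hatch is slid fully shut (within 6 mm) (value of joint hatch below 0.006 m), for 0.2 s.
4. the pin is through both cheeks of the lock and the hatch (angle between the x axis of pin and the y axis of worktop, either way round below 0.25 rad and ((distance between pin and lock_left below 0.012 m and y of pin_tip in the frame of lock below -0.03 m) or (distance between pin and lock_right below 0.012 m and y of pin_tip in the frame of lock above 0.03 m))), for 0.2 s.
At the end, for the whole second after the job is handed in: Every spent mould rests in the bin, the hatch is shut (within 6 mm) and the pin, let go, is through both cheeks and the hatch: shoulder within 12 mm of the hole mouth it entered (either side), tip over 14 mm out of the other side; nothing else moved over 30 mm (all of step 2 and all of step 4 and linear speed of each of mould1, mould2, mould3, mould4 below 0.05 m/s and value of joint hatch below 0.006 m and linear speed of pin below 0.02 m/s); the robot touches nothing.
It fails at once if a spent mould lifted (its underside more than 80 mm above the deck) (height (world z) of any of mould1, mould2, mould3, mould4 above 0.18 m).
It fails at once if a bystander moved more than 30 mm (distance of any of ring_mould, bowl, spatula, dropper, spray, jar from where it was at the start of the episode above 0.03 m).
Of mould1, mould2, mould3, mould4 only 2 to 4 are there at a start; the rules pass over those that are not, and their reading is None.
At some moment in a run one of mould1, mould2, mould3, mould4 may be knocked a few centimetres aside while the robot is not near it.
Once in a run the grip may slacken for a moment while it holds something.
It also fails if it takes over 210 s, if anything falls off the work surface, if the arm or the gripper's body presses on something with over 40 N, if the wrist force passes 120 N, or if a joint passes its speed limit or range.

## Robot

A 7-joint arm with a two-finger parallel gripper is mounted at the origin on the work surface. World frame = base frame: x ahead of the robot, y to its left, z up, the work surface at z = 0. Lengths are in m, angles in rad, forces in N, time in s.
With the tool pointing down it reaches from about 0.35 to 0.9 m from the base axis. Payload 8.1 kg.
Tool frame: the origin (TCP) lies on the centre line of the jaws, within the pads' length; the fingertips stand 17 mm ahead of it and the grasp point (between the pads) lies 2 mm behind it; z points along the fingers, y is the line along which they close (so a half turn about z gives the same grasp; the last joint's range is limited). The gripper opens to 92 mm and grips with 3 to 60 N. Pads are 19 mm wide; open, the fingers measure 130 mm over their backs; the gripper's body (75 mm by 190 mm) begins 47 mm behind the grasp point.
Start: joints at [1.178, 0.434, 0.025, 1.573, -0.012, 1.134, -0.075], TCP at [0.179, -0.599, 0.205] pointing down, gripper open.
Joint ranges: [-2.62, 2.62], [-0.44, 2.09], [-1.27, 1.32], [0.08, 2.57], [-1.32, 4.46], [0.12, 2], [-2.74, 2.74]. Speed limits (rad/s): [2.22, 2.22, 3.01, 3.01, 3.14, 3.14, 3.14].

## Interface

Orientations are given as a rotation vector (axis times angle).
In Python, from cell import arm gives the robot as it stands.
- The arm moves only by the tool jog_arm, never from a script. Its argument "commands" is one flat list of numbers, 6 for each row, row after row: the shift along the tool's x, y, z in m, then the turn, a rotation vector about the tool's x, y, z in rad. A call has 1 to 8 rows; each row shifts and turns the commanded pose from where the row before left it, along the tool's axes as they then stand; what a row does not reach is not made up. A row lasts 1/12 s, in which the tool goes at most 41.7 mm and 7.16 degrees, less where a joint would pass 70% of its speed; a pose out of reach is approached as far as the arm can. A call is refused whole if a number of a shift passes 0.0417 or a number of a turn 0.125, either way. A call with a gripper value outside its range is refused whole. "hand" is the finger opening in m, from 0 to 0.0918, set as the call begins (left out, the last holds). The fingers move at their own pace and stop on an object; the grip force is fixed at half the most. Time passes only in rows, so rows that do not move let the fingers close. It gives the time, the measured TCP pose, the force, the opening and the grip force at its end, in the units of the state.
- arm.get_state(): the state, without advancing time (a new reading comes with each control period).
- arm.snapshot(name): name is "scene" or "side" or "wrist"; returns a dict with "image" (420x560x3 uint8, blue, green, red), "K" (3x3 intrinsics, pixels), "k1" (the pictures are not rectified: a ray, as slopes to the right and down, at radius r is drawn at 1 + k1 r^2 times it, then the intrinsics apply), "eye" and "orientation" of the camera in the world; the wrist camera has in their place "hand_eye" (4x4, takes a point from camera to tool coordinates, whose origin is the TCP and whose axes are the flange's). Camera axes: x right, y up, looking along -z (the intrinsics and any distortion apply to the point x, -y, -z); pixel columns grow to the right and rows downward; lengths in m; the calibration is good to about 2 mm. A picture is of the moment at which its call begins: read the wrist's pose just before it. There is no depth.
- arm.hand_in(): hands the job in; it is judged then, once.
The state is a dict: "t": time; "joints": joint angles; "dq": joint speeds; "joint_torque": joint torques, N m; "ee_pos": TCP position; "tcp_rot": TCP orientation; "contact_force": force on the tool from outside, world axes, zero at the start; "ft_torque": the same for the moment, N m; "finger_gap": opening from 0.0 (shut) to 1.0 (fully open); "gripper_force": force on a finger pad.
Only numpy, scipy, OpenCV 4.12 (cv2) and the standard library are available. Lean on these libraries where they do the work, as an engineer would, in place of code of your own. Each camera call takes 0.05 s, during which the arm holds its last target. There are 200 camera calls.

## Working session

There is one attempt and no reset: what is moved stays moved. The work goes in short steps, Python scripts to look and compute and a tool call to move; the robot and the scene stay as the last step left them, time stands still between calls to the robot, and variables do not carry over. Pictures are saved under pics/ and viewed, at most 14 in all, crops included, and the job is handed in when it is done.

Besides the shell and the picture viewer there is one more tool, called after ">>>" in YAML: its name, and indented under it one key for each argument. jog_arm: Moves the arm, as the interface text tells. Its arguments: {"type":"object","properties":{"commands":{"type":"array","items":{"type":"number"}},"hand":{"type":"number"}},"required":["commands"]}

```bash
mkdir -p pics; ls
cat > h.py <<'E'
import numpy as np,cv2
from cell import arm
from scipy.spatial.transform import Rotation as R
def rot(o):
    o=np.array(o,float)
    return o if o.shape==(3,3) else (R.from_rotvec(o).as_matrix() if o.size==3 else R.from_quat(o).as_matrix())
def snap(n):
    st=arm.get_state(); s=arm.snapshot(n)
    if n=="wrist":
        T=np.eye(4);T[:3,:3]=rot(st["tcp_rot"]);T[:3,3]=st["ee_pos"];C=T@np.array(s["hand_eye"])
        s["C"]=C
    else:
        C=np.eye(4);C[:3,:3]=rot(s["orientation"]);C[:3,3]=s["eye"];s["C"]=C
    return s
def pt(s,u,v,z):
    "pixel -> world at height z"
    K=np.array(s["K"]);x=(u-K[0,2])/K[0,0];y=(v-K[1,2])/K[1,1]
    rd=np.hypot(x,y);r=rd
    for _ in range(20): r=rd/(1+s["k1"]*r*r)
    f=r/rd if rd else 1
    d=s["C"][:3,:3]@np.array([x*f,-y*f,-1.]);e=s["C"][:3,3]
    return e+d*(z-e[2])/d[2]
def px(s,P):
    p=s["C"][:3,:3].T@(np.array(P)-s["C"][:3,3]);x=p[0]/-p[2];y=-p[1]/-p[2];f=1+s["k1"]*(x*x+y*y)
    K=np.array(s["K"]);return np.array([K[0,0]*x*f+K[0,2],K[1,1]*y*f+K[1,2]])
E
python3 - <<'E'
from h import *
import pickle
print(arm.get_state())
for n in("scene","side","wrist"):
    s=snap(n);pickle.dump(s,open(n+".pkl","wb"));cv2.imwrite(f"pics/{n}0.png",cv2.resize(s["image"],(800,600),interpolation=cv2.INTER_CUBIC));print(n,s["K"],s["k1"],s["C"].round(3).tolist(),s.get("orientation"))
E
```

```text
pics
{'t': 0.0, 'joints': array([ 1.17838446,  0.43521942,  0.02494469,  1.57405823, -0.01156816,
        1.13399835, -0.07508235]), 'dq': array([-9.20113708e-04,  8.33103857e-05, -5.07965145e-04,  1.28765896e-03,
        5.78830756e-04,  1.74903918e-03,  2.03630118e-03]), 'joint_torque': array([ 1.01263475e-03, -6.67834496e+01,  9.85324010e-01, -3.14452529e+01,
       -6.05703285e-02,  4.28092049e-02,  1.75422360e-04]), 'ee_pos': array([ 0.17840624, -0.59844772,  0.20386193]), 'tcp_rot': array([-3.10719328e+00, -4.53408851e-01,  5.90769798e-04]), 'contact_force': array([0.19013431, 0.04007459, 0.45144568]), 'ft_torque': array([ 0.00253318, -0.0213296 , -0.00926502]), 'gripper_force': 0.0, 'finger_gap': 0.9965979249605508}
scene [[468.147637     0.         278.29027323]
 [  0.         468.147637   211.19619314]
 [  0.           0.           1.        ]] -0.054495232450245616 [[-0.787, -0.475, 0.395, 1.134], [0.617, -0.604, 0.504, 0.732], [-0.001, 0.64, 0.768, 1.07], [0.0, 0.0, 0.0, 1.0]] [0.29331531 0.85077253 2.35064496]
side [[439.82039847   0.         279.03541541]
 [  0.         439.82039847 215.5922866 ]
 [  0.           0.           1.        ]] -0.07229314499551052 [[-0.67, 0.457, -0.586, -0.181], [-0.743, -0.403, 0.535, 0.768], [0.008, 0.793, 0.609, 0.841], [0.0, 0.0, 0.0, 1.0]] [ 0.45309526 -1.04179742 -2.10470966]
wrist [[359.69280407   0.         277.6466328 ]
 [  0.         359.69280407 215.54630802]
 [  0.           0.           1.        ]] -0.05138958070799385 [[0.285, 0.92, 0.269, 0.25], [-0.958, 0.275, 0.078, -0.578], [-0.002, -0.28, 0.96, 0.384], [0.0, 0.0, 0.0, 1.0]] None
```

View pics/scene0.png

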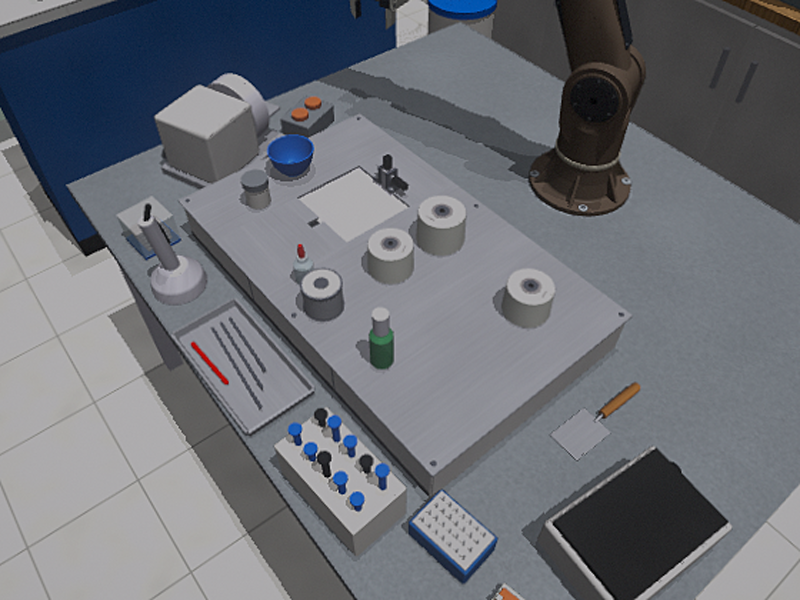

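View pics/side0.png

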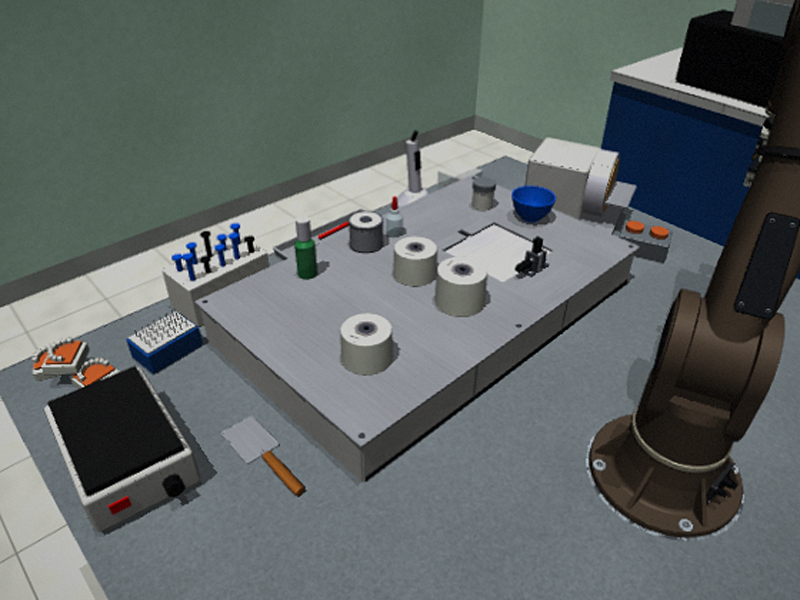

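The scene shows three bare moulds at about (442,222), (390,255) and (529,297) in 800 px scale, the hatch around (353,204), the lock at (390,177), and the deck corners at (358,117), (631,316), (433,487) and (183,200). I'll enlarge the lock next.

Run:
```python
from h import *
import pickle
S=pickle.load(open("scene.pkl","rb"));D=pickle.load(open("side.pkl","rb"));f=.7
def q(s,u,v,z): return pt(s,u*f,v*f,z).round(4)
for u,v in[(358,116),(631,317),(433,488),(182,201)]: print("corner S",q(S,u,v,.1))
for u,v in[(362,478-30),(637,243)]: print("corner D",q(D,u,v,.1))
for u,v in[(299,197),(357,168),(408,206),(348,240)]: print("chute S",q(S,u,v,.1))
for n,s,u,v,z in[("A",S,442,208,.176),("A",D,462,270,.176),("B",S,390,242,.176),("B",D,415,245,.176),("C",S,530,285,.176),("C",D,367,326,.176)]: print(n,q(s,u,v,z))
a=cv2.resize(S["image"][95:155,235:310],(600,480),interpolation=cv2.INTER_CUBIC)
b=cv2.resize(D["image"][155:215,345:405],(480,480),interpolation=cv2.INTER_CUBIC)
cv2.imwrite("pics/lock0.png",cv2.resize(np.hstack([a,b]),None,fx=.74,fy=.74))
```

```text
corner S [ 0.3442 -0.4342  0.1   ]
corner S [0.3166 0.3938 0.1   ]
corner S [0.8233 0.4226 0.1   ]
corner S [ 0.8287 -0.4186  0.1   ]
corner D [0.3107 0.3905 0.1   ]
corner D [ 0.3518 -0.4531  0.1   ]
chute S [ 0.6215 -0.2703  0.1   ]
chute S [ 0.4643 -0.2722  0.1   ]
chute S [ 0.4533 -0.1007  0.1   ]
chute S [ 0.6142 -0.0963  0.1   ]
A [0.4575 0.0104 0.176 ]
A [0.4662 0.0155 0.176 ]
B [0.5959 0.0217 0.176 ]
B [0.5899 0.0212 0.176 ]
C [0.4656 0.2607 0.176 ]
C [0.4563 0.2572 0.176 ]
```

View pics/lock0.png

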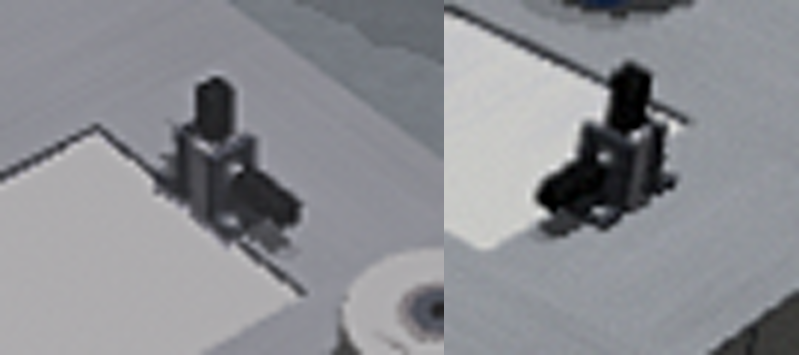

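The crop shows the handle top, the cheeks and the pin head on the left side, matching the description. I'll triangulate these from both cameras.

```bash
cat >> h.py <<'E'
def goto(P,yaw,st=None):
    "tool-frame shift to P (after turning) and turn (about tool z) with tool x at yaw, tool pointing down"
    st=st or arm.get_state();M=rot(st["tcp_rot"]);x=np.array([np.cos(yaw),np.sin(yaw),0]);z=np.array([0,0,-1.])
    T=np.c_[x,np.cross(z,x),z]
    print("turn",R.from_matrix(M.T@T).as_rotvec().round(4),"shift before",(M.T@(np.array(P)-st["ee_pos"])).round(4),"shift after",(T.T@(np.array(P)-st["ee_pos"])).round(4))
def tri(s1,p1,s2,p2):
    from scipy.optimize import least_squares as ls
    r=ls(lambda X:np.r_[px(s1,X)-p1,px(s2,X)-p2],[.5,0,.1]);return r.x.round(4),abs(r.fun).max().round(2)
E
python3 - <<'E'
from h import *
import pickle
S=pickle.load(open("scene.pkl","rb"));D=pickle.load(open("side.pkl","rb"));f=.7
def s(u,v): return [235+u/5.92,95+v/5.92]
def d(u,v): return [345+(u-444)/5.92,155+v/5.92]
print("handle",tri(S,s(216,82),D,d(630,70)))
print("headend",tri(S,s(288,210),D,d(548,194)))
g=lambda u,v:[u*f,v*f]
print("A",tri(S,g(442,210),D,g(462,270)),"B",tri(S,g(390,243),D,g(415,246)),"C",tri(S,g(530,286),D,g(367,327)))
for n,u,v,z,a,b in[("ring",321,284,.162,366,219),("dropper",300,248,.196,395,200),("spray",380,315,.23,303,224),("jar",255,176,.166,484,183),("bowl",291,150,.16,534,196)]: print(n,pt(S,u*f,v*f,z).round(3),pt(D,a*f,b*f,z).round(3))
goto([.45,-.14,.33],np.radians(92))
E
```

```text
handle (array([ 0.4421, -0.1846,  0.1776]), np.float64(0.12))
headend (array([ 0.4401, -0.1273,  0.1299]), np.float64(0.01))
A (array([0.4638, 0.0178, 0.1788]), np.float64(0.2)) B (array([0.5936, 0.0183, 0.17  ]), np.float64(0.24)) C (array([0.4605, 0.2558, 0.1685]), np.float64(0.84))
ring [0.751 0.018 0.162] [0.755 0.012 0.162]
dropper [ 0.747 -0.052  0.196] [ 0.731 -0.051  0.196]
spray [0.742 0.185 0.23 ] [0.727 0.192 0.23 ]
jar [ 0.693 -0.316  0.166] [ 0.698 -0.308  0.166]
bowl [ 0.583 -0.35   0.16 ] [ 0.583 -0.356  0.16 ]
turn [-1.100e-03 -7.000e-04 -1.316e+00] shift before [ 0.3912 -0.362  -0.1256] shift after [ 0.4488  0.2874 -0.126 ]
```

>>> jog_arm:
  commands: [0,0,-0.016,0,0,-0.12,0,0,-0.016,0,0,-0.12,0,0,-0.016,0,0,-0.12,0,0,-0.016,0,0,-0.12,0,0,-0.016,0,0,-0.12,0,0,-0.016,0,0,-0.12,0,0,-0.016,0,0,-0.12,0,0,-0.014,0,0,-0.12]

```text
t: 0.82
ee_pos: [0.1785, -0.5989, 0.3315]
tcp_rot: [-2.543, -1.845, 0.0]
contact_force: [1.0, -0.4, 0.1]
finger_gap: 0.999
gripper_force: 0.0
```

>>> jog_arm:
  commands: [0,0,0,0,0,-0.12,0,0,0,0,0,-0.12,0,0,0,0,0,-0.116,0.03,0.02,0,0,0,0,0.03,0.02,0,0,0,0,0.03,0.02,0,0,0,0,0.03,0.02,0,0,0,0,0.03,0.02,0,0,0,0]

```text
t: 1.48
ee_pos: [0.2737, -0.4439, 0.3304]
tcp_rot: [-2.182, -2.259, 0.0]
contact_force: [1.0, 0.6, 0.8]
finger_gap: 0.997
gripper_force: 0.0
```

>>> jog_arm:
  commands: [0.037,0.0235,0,0,0,0,0.037,0.0235,0,0,0,0,0.037,0.0235,0,0,0,0,0.037,0.0235,0,0,0,0,0.037,0.0235,0,0,0,0,0.037,0.0235,0,0,0,0,0.037,0.0235,0,0,0,0,0.037,0.0235,0,0,0,0]

```text
t: 2.15
ee_pos: [0.4424, -0.1562, 0.3307]
tcp_rot: [2.182, 2.259, -0.0]
contact_force: [0.8, 0.6, 0.2]
finger_gap: 1.003
gripper_force: 0.0
```

>>> jog_arm:
  commands: [0,0,0,0,0,0,0,0,0,0,0,0,0,0,0,0,0,0]

```text
t: 2.4
ee_pos: [0.4417, -0.1586, 0.3303]
tcp_rot: [-2.182, -2.26, 0.001]
contact_force: [0.5, 0.9, 0.1]
finger_gap: 1.002
gripper_force: 0.0
```

Run:
```python
from h import *
import pickle
st=arm.get_state();print(st["ee_pos"],st["joints"].round(2));goto([.441,-.14,.33],np.radians(92))
s=snap("wrist");pickle.dump(s,open("w1.pkl","wb"));cv2.imwrite("pics/w1.png",cv2.resize(s["image"],(800,600),interpolation=cv2.INTER_CUBIC))
```

```text
[ 0.44167913 -0.15861074  0.33034326] [ 0.74  0.14 -0.58  1.69  0.08  1.34  0.18]
turn [-0.0008  0.0003  0.0002] shift before [ 0.0186 -0.      0.0003] shift after [ 0.0186 -0.      0.0003]
```

View pics/w1.png

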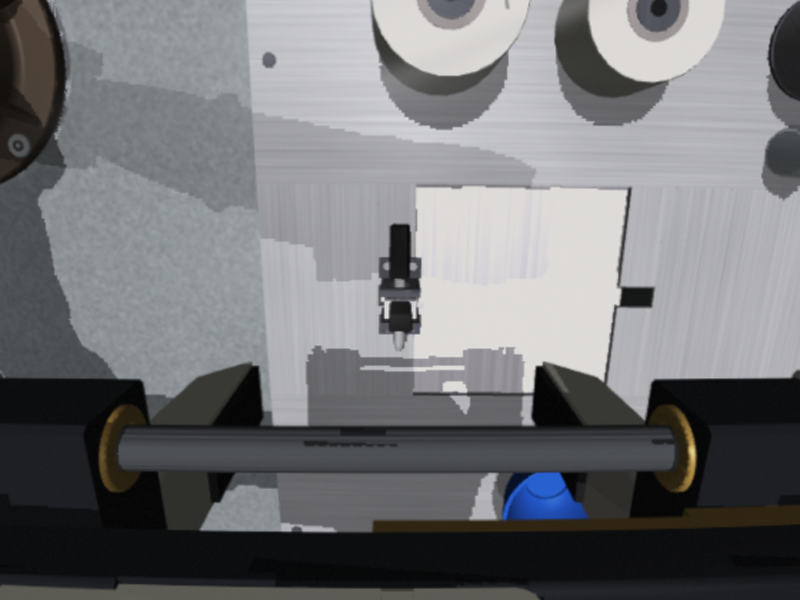

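The wrist view shows the pin head at (400,225) to (400,278), the pin tip at (399,348), the handle top at (400,310), the chute corners at (416,186), (629,188), (608,393) and (413,393), and the far slot at (637,297).

Run:
```python
from h import *
import pickle
s=pickle.load(open("w1.pkl","rb"));f=.7
q=lambda u,v,z:pt(s,u*f,v*f,z).round(4)
print("head end top",q(400,225,.135),"head sides",q(389.5,240,.135),q(411,240,.135))
print("tip",q(399,349,.128)); print("handle top",q(400,310,.173))
print("cheek",q(380,268,.142),q(420,268,.142))
print("chute",[q(u,v,.1).tolist() for u,v in[(416,186),(629,188),(608,393),(413,393)]])
print("slot",q(652,297,.1)); print("edge",q(249,60,.1),q(272,400,.1))
print("handle pred px",px(s,[.4421,-.1846,.173])/f)
```

```text
head end top [ 0.4422 -0.1301  0.135 ] head sides [ 0.4349 -0.1413  0.135 ] [ 0.4506 -0.1408  0.135 ]
tip [ 0.445  -0.2288  0.128 ]
handle top [ 0.4439 -0.1833  0.173 ]
cheek [ 0.4287 -0.161   0.142 ] [ 0.4578 -0.16    0.142 ]
chute [[0.4538, -0.1036, 0.1], [0.6218, -0.0983, 0.1], [0.6313, -0.2747, 0.1], [0.4592, -0.2801, 0.1]]
slot [ 0.6553 -0.1861  0.1   ]
edge [ 0.3263 -0.0159  0.1   ] [ 0.3353 -0.2915  0.1   ]
handle pred px [397.2492952  311.67985935]
```

>>> jog_arm:
  commands: [0.0093,0,0.02,0,0,0,0.0093,0,0.03,0,0,0,0,0,0.03,0,0,0,0,0,0.03,0,0,0,0,0,0.03,0,0,0,0,0,0.02,0,0,0,0,0,0.01,0,0,0,0,0,0,0,0,0]
  hand: 0.05

```text
t: 3.12
ee_pos: [0.4395, -0.1407, 0.1588]
tcp_rot: [-2.183, -2.255, 0.003]
contact_force: [0.7, -0.1, 0.1]
finger_gap: 0.55
gripper_force: 0.0
```

>>> jog_arm:
  commands: [0,0,0.012,0,0,0,0,0,0.011,0,0,0,0,0,0,0,0,0,0,0,0,0,0,0]

```text
t: 3.45
ee_pos: [0.4417, -0.1402, 0.1386]
tcp_rot: [2.183, 2.258, 0.0]
contact_force: [0.3, -0.8, 0.5]
finger_gap: 0.548
gripper_force: 0.0
```

>>> jog_arm:
  commands: [0,0,0,0,0,0,0,0,0,0,0,0,0,0,0,0,0,0,0,0,0,0,0,0,0,0,0,0,0,0,0,0,0,0,0,0,0,0,0,0,0,0,0,0,0,0,0,0]
  hand: 0.0

```text
t: 4.12
ee_pos: [0.4414, -0.1395, 0.1376]
tcp_rot: [-2.182, -2.26, 0.0]
contact_force: [0.3, -0.6, 0.9]
finger_gap: 0.029
gripper_force: 0.0
```

Run:
```python
from h import *
S=snap("scene");D=snap("side");st=arm.get_state();print(st["ee_pos"],st["finger_gap"],st["gripper_force"])
a=cv2.resize(S["image"][95:155,235:310],(600,480),interpolation=cv2.INTER_CUBIC)
b=cv2.resize(D["image"][155:215,345:405],(480,480),interpolation=cv2.INTER_CUBIC)
cv2.imwrite("pics/lock1.png",cv2.resize(np.hstack([a,b]),None,fx=.74,fy=.74))
```

```text
[ 0.44138    -0.13950759  0.1375862 ] 0.006597316408307772 0.0
```

View pics/lock1.png

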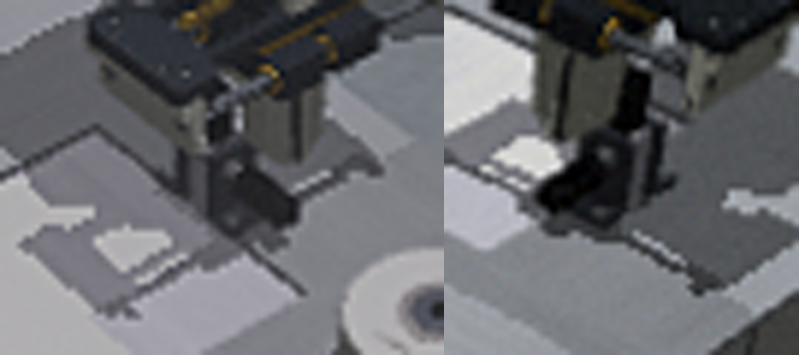

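Run:
```python
from h import *
S=snap("scene");D=snap("side")
def s(u,v): return [235+u/5.92,95+v/5.92]
def d(u,v): return [345+(u-444)/5.92,155+v/5.92]
for a,b in[((200,152),(565,143)),((297,162),(702,112)),((237,95),(625,30))]: print(tri(S,s(*a),D,d(*b)))
for P in [(.4414,-.1395,.1206),(.4414,-.1395,.187)]: print(px(S,P),px(D,P))
def c(P): 
  p=px(S,P);q=px(D,P); return ((p-[235,95])*5.92).round(),((q-[345,155])*5.92+[444,0]).round()
print(c((.4414,-.1395,.1206)))
w=snap("wrist")["image"]
b=cv2.resize(np.hstack([S["image"][60:180,200:340],D["image"][110:230,310:450]]),None,fx=1.5,fy=1.5)
cv2.imwrite("pics/chk.png",np.vstack([b,w[:, :b.shape[1]]]))
```

```text
(array([ 0.4601, -0.1714,  0.1391]), np.float64(2.74))
(array([ 0.406 , -0.1763,  0.1489]), np.float64(9.17))
(array([ 0.4445, -0.1692,  0.1946]), np.float64(3.8))
[280.8208605  130.92645712] [364.45461507 188.69466057]
[280.89972267 113.77956245] [367.34784029 169.36936794]
(array([271., 213.]), array([559., 199.]))
```

View pics/chk.png

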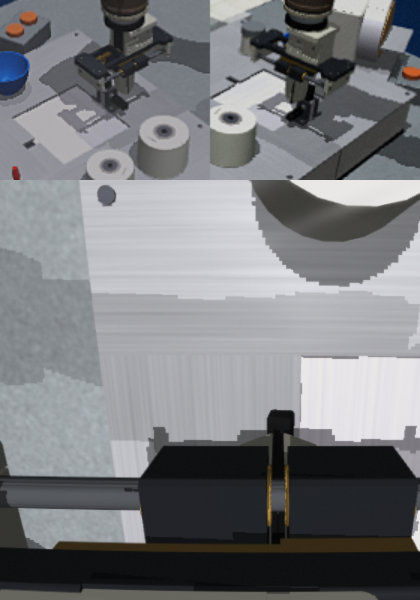

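Run:
```python
from h import *
S=snap("scene");D=snap("side");st=arm.get_state();print(st)
a=cv2.resize(S["image"][80:155,235:310],(400,400),interpolation=cv2.INTER_CUBIC)
b=cv2.resize(D["image"][140:215,335:410],(400,400),interpolation=cv2.INTER_CUBIC)
cv2.imwrite("pics/lock2.png",np.hstack([a,b]))
```

```text
{'t': 4.4667, 'joints': array([ 0.66060428,  0.30975925, -0.57559264,  2.00409141,  0.21583699,
        0.88670487,  0.00432314]), 'dq': array([-0.00028106,  0.00151831, -0.00210093, -0.00024519, -0.00102987,
        0.00020733, -0.00121891]), 'joint_torque': array([-8.70616550e-04, -4.70728683e+01, -4.85231727e+00, -2.62788838e+01,
       -4.97993384e-02,  3.94550152e-02,  1.61406110e-04]), 'ee_pos': array([ 0.44143408, -0.13953731,  0.13761721]), 'tcp_rot': array([ 2.18225114e+00,  2.25989318e+00, -4.52450718e-05]), 'contact_force': array([-0.13235448,  0.065426  ,  0.27216967]), 'ft_torque': array([ 0.03576234, -0.11394631,  0.04992191]), 'gripper_force': 0.0, 'finger_gap': 0.005085214792640944}
```

View pics/lock2.png

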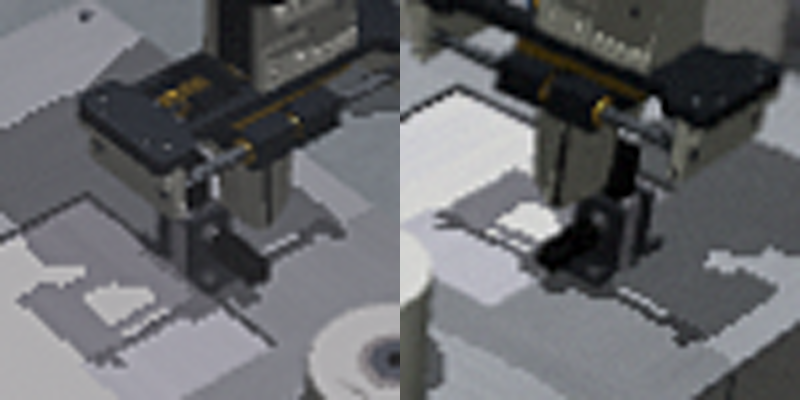

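Run:
```python
from h import *
import pickle
s=pickle.load(open("w1.pkl","rb"));H=np.array(s["hand_eye"]);print(H.round(3).tolist())
s["C"]=H
for x in(-.0095,0,.0095):
  for z in(-.02,.0,.017): print(x,z,[(px(s,[x,y,z])/.7).round().tolist() for y in(-.046,.046)])
S=snap("scene");D=snap("side");st=arm.get_state();M=rot(st["tcp_rot"])
for P in [(0,0,.017),(0,0,-.049),(0,.03,-.049),(0,-.03,-.049),(0,.095,-.05),(0,-.095,-.05)]:
  W=st["ee_pos"]+M@np.array(P); a=(px(S,W)-[235,80])*5.33;b=(px(D,W)-[335,140])*5.33+[400,0];print(P,W.round(3),a.round(),b.round())
```

```text
[[-0.0, 0.96, 0.279, 0.075], [1.0, -0.0, 0.001, -0.0], [0.001, 0.279, -0.96, -0.18], [0.0, 0.0, 0.0, 1.0]]
-0.0095 -0.02 [[266.0, 412.0], [531.0, 412.0]]
-0.0095 0.0 [[278.0, 388.0], [518.0, 388.0]]
-0.0095 0.017 [[287.0, 370.0], [509.0, 370.0]]
0 -0.02 [[264.0, 387.0], [533.0, 387.0]]
0 0.0 [[277.0, 365.0], [520.0, 365.0]]
0 0.017 [[286.0, 349.0], [511.0, 349.0]]
0.0095 -0.02 [[261.0, 361.0], [536.0, 361.0]]
0.0095 0.0 [[275.0, 341.0], [522.0, 341.0]]
0.0095 0.017 [[285.0, 327.0], [512.0, 327.0]]
(0, 0, 0.017) [ 0.441 -0.14   0.121] [244. 271.] [557. 259.]
(0, 0, -0.049) [ 0.441 -0.14   0.187] [245. 181.] [572. 157.]
(0, 0.03, -0.049) [ 0.471 -0.138  0.187] [203. 203.] [528. 136.]
(0, -0.03, -0.049) [ 0.411 -0.141  0.187] [285. 159.] [618. 179.]
(0, 0.095, -0.05) [ 0.536 -0.136  0.188] [111. 251.] [435.  90.]
(0, -0.095, -0.05) [ 0.346 -0.143  0.188] [371. 112.] [722. 227.]
```

Run:
```python
from h import *
S=snap("scene");D=snap("side");st=arm.get_state();M=rot(st["tcp_rot"])
for a,b in[((255,222),(558,205)),((270,226),(570,208)),((250,135),(572,85))]:
  X,e=tri(S,np.array(a)/5.333+[235,80],D,(np.array(b)-[400,0])/5.333+[335,140]);print(X,e,(M.T@(X-st["ee_pos"])).round(4))
```

```text
[ 0.4401 -0.1314  0.161 ] 0.21 [ 0.0082 -0.001  -0.0234]
[ 0.4326 -0.129   0.1604] 1.0 [ 0.0108 -0.0084 -0.0228]
[ 0.4451 -0.1321  0.2288] 1.23 [ 0.0073  0.004  -0.0912]
```

Both views and the wrist picture agree: the real fingertips sit about 40 mm behind where the stated TCP offset puts them (tool z ≈ -0.0235). The fingers closed above the head, so I'll open them, descend 41 mm further and grip again.

>>> jog_arm:
  commands: [0,0,0,0,0,0,0,0,0,0,0,0,0,0,0,0,0,0,0,0,0,0,0,0]
  hand: 0.05

```text
t: 5.0
ee_pos: [0.4414, -0.1395, 0.1376]
tcp_rot: [-2.182, -2.26, 0.0]
contact_force: [0.2, 0.5, -0.2]
finger_gap: 0.245
gripper_force: 0.0
```

>>> jog_arm:
  commands: [0,0.0005,0.01,0,0,0,0,0,0.01,0,0,0,0,0,0.01,0,0,0,0,0,0.008,0,0,0,0,0,0.003,0,0,0,0,0,0,0,0,0,0,0,0,0,0,0]

```text
t: 5.58
ee_pos: [0.4419, -0.1393, 0.0964]
tcp_rot: [-2.182, -2.26, 0.0]
contact_force: [0.4, -0.5, -0.2]
finger_gap: 0.548
gripper_force: 0.0
```

>>> jog_arm:
  commands: [0,0,0,0,0,0,0,0,0,0,0,0,0,0,0,0,0,0,0,0,0,0,0,0,0,0,0,0,0,0,0,0,0,0,0,0,0,0,0,0,0,0]
  hand: 0.0

```text
t: 6.17
ee_pos: [0.4421, -0.1395, 0.0968]
tcp_rot: [2.182, 2.26, 0.0]
contact_force: [-0.9, 0.1, 1.2]
finger_gap: 0.147
gripper_force: 30.0
```

Gripped the head, with a gap of 13.5 mm. Next I'll draw it out.

>>> jog_arm:
  commands: [0.006,0,0,0,0,0,0.01,0,0,0,0,0,0.01,0,0,0,0,0,0.01,0,0,0,0,0,0.01,0,0,0,0,0,0.01,0,0,0,0,0,0.008,0,0,0,0,0,0.003,0,0,0,0,0]

```text
t: 6.83
ee_pos: [0.4394, -0.0707, 0.0966]
tcp_rot: [-2.18, -2.262, -0.0]
contact_force: [-0.2, 0.0, 0.0]
finger_gap: 0.149
gripper_force: 30.0
```

>>> jog_arm:
  commands: [0,0,0,0,0,0,0,0,-0.02,0,0,0,0,0,-0.025,0,0,0,0,0,-0.025,0,0,0,0,0,-0.02,0,0,0,0,0,0,0,0,0]

```text
t: 7.33
ee_pos: [0.4418, -0.0731, 0.1901]
tcp_rot: [2.18, 2.255, 0.005]
contact_force: [0.5, -0.5, -0.6]
finger_gap: 0.15
gripper_force: 30.0
```

Run:
```python
from h import *
st=arm.get_state();print(st["ee_pos"],st["finger_gap"],st["gripper_force"],st["joints"].round(2))
goto([.385,-.30,.19],np.radians(92))
S=snap("scene");D=snap("side")
cv2.imwrite("pics/p1.png",np.hstack([cv2.resize(S["image"][50:200,200:350],(400,400)),cv2.resize(D["image"][90:240,280:430],(400,400))]))
```

```text
[ 0.44180693 -0.07308651  0.19014636] 0.14961495141641057 29.954675137996674 [ 0.58  0.22 -0.62  1.97  0.15  0.99 -0.08]
turn [ 0.0055  0.0015 -0.0009] shift before [-2.248e-01 -6.450e-02  1.000e-04] shift after [-2.248e-01 -6.470e-02  1.000e-04]
```

View pics/p1.png

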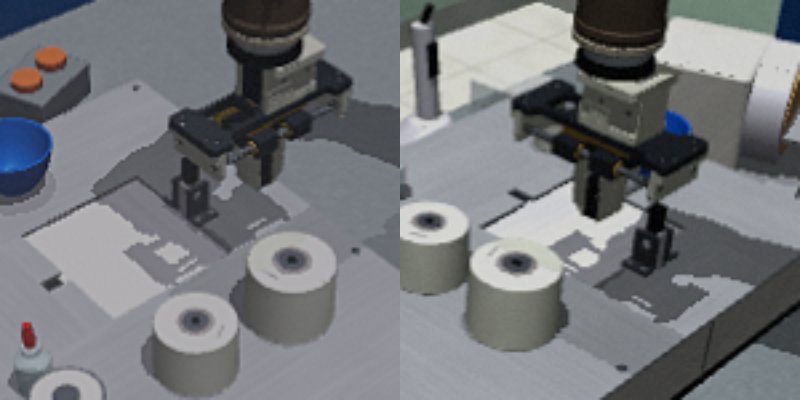

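>>> jog_arm:
  commands: [-0.034,-0.011,0,0,0,0,-0.034,-0.011,0,0,0,0,-0.034,-0.011,0,0,0,0,-0.034,-0.011,0,0,0,0,-0.034,-0.011,0,0,0,0,-0.034,-0.01,0,0,0,0,0,0,0.02,0,0,0,0,0,0.03,0,0,0]

```text
t: 8.1
ee_pos: [0.3815, -0.2821, 0.1365]
tcp_rot: [2.186, 2.252, -0.0]
contact_force: [0.9, 0.4, -1.1]
finger_gap: 0.149
gripper_force: 30.0
```

>>> jog_arm:
  commands: [0,0,0.03,0,0,0,0,0,0.015,0,0,0,0,0,0.008,0,0,0,0,0,0.005,0,0,0,0,0,0,0,0,0,0,0,0,0,0,0]

```text
t: 8.6
ee_pos: [0.3818, -0.2787, 0.0788]
tcp_rot: [2.182, 2.26, -0.0]
contact_force: [-0.1, 0.0, -0.3]
finger_gap: 0.15
gripper_force: 30.0
```

>>> jog_arm:
  commands: [0,0,0.001,0,0,0,0,0,0.001,0,0,0,0,0,0,0,0,0]

```text
t: 8.85
ee_pos: [0.3822, -0.279, 0.0781]
tcp_rot: [2.181, 2.259, -0.001]
contact_force: [-4.2, 3.0, 19.6]
finger_gap: 0.153
gripper_force: 40.3
```

>>> jog_arm:
  commands: [0,0,0,0,0,0,0,0,0,0,0,0,0,0,0,0,0,0,0,0,0,0,0,0,0,0,0,0,0,0]
  hand: 0.05

```text
t: 9.27
ee_pos: [0.3853, -0.2797, 0.0783]
tcp_rot: [2.177, 2.256, 0.004]
contact_force: [5.5, -0.3, 7.7]
finger_gap: 0.464
gripper_force: 3.7
```

>>> jog_arm:
  commands: [0,0,-0.03,0,0,0,0,0,-0.04,0,0,0,0,0,-0.04,0,0,0,0,0,0,0,0,0]

```text
t: 9.6
ee_pos: [0.3857, -0.2804, 0.1936]
tcp_rot: [2.175, 2.252, 0.003]
contact_force: [0.6, -0.9, -0.2]
finger_gap: 0.545
gripper_force: 0.0
```

Run:
```python
from h import *
st=arm.get_state();print(st["ee_pos"],st["finger_gap"])
goto([.4433,-.184,.19],np.radians(92))
s=snap("wrist");import pickle;pickle.dump(s,open("w2.pkl","wb"))
S=snap("scene")["image"]
im=np.vstack([cv2.resize(s["image"],(560,420))[150:],cv2.resize(S[60:160,180:340],(560,330))])
cv2.imwrite("pics/w2.png",im)
```

```text
[ 0.38567087 -0.28038702  0.19364843] 0.5454237906447386
turn [0.0088 0.0065 0.0003] shift before [0.0943 0.061  0.0036] shift after [0.0943 0.061  0.0036]
```

View pics/w2.png

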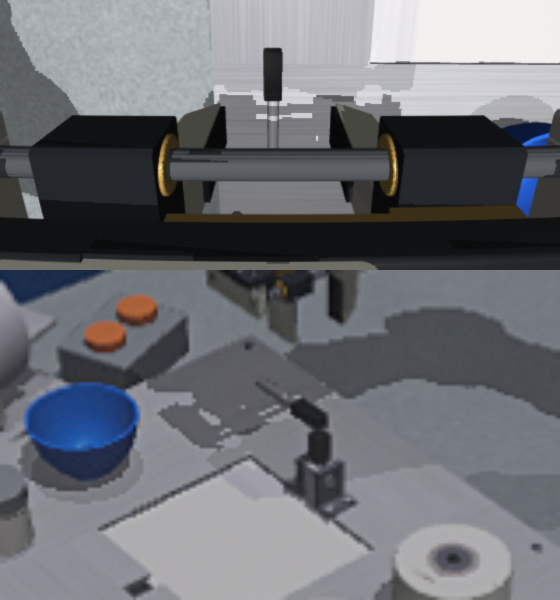

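>>> jog_arm:
  commands: [0.031,0.02,0,0,0,0,0.031,0.02,0,0,0,0,0.032,0.021,0,0,0,0,0,0,0.02,0,0,0,0,0,0.025,0,0,0,0,0,0.015,0,0,0,0,0,0.01,0,0,0,0,0,0,0,0,0]

```text
t: 10.37
ee_pos: [0.4374, -0.1821, 0.114]
tcp_rot: [-2.179, -2.257, 0.003]
contact_force: [-0.2, 0.2, 0.1]
finger_gap: 0.546
gripper_force: 0.0
```

>>> jog_arm:
  commands: [0,0,0,0,0,0,0,0,0,0,0,0,0,0,0,0,0,0,0,0,0,0,0,0,0,0,0,0,0,0,0,0,0,0,0,0]
  hand: 0.0

```text
t: 10.87
ee_pos: [0.4452, -0.183, 0.1199]
tcp_rot: [2.175, 2.254, 0.01]
contact_force: [7.9, -0.5, 3.7]
finger_gap: 0.172
gripper_force: 43.0
```

>>> jog_arm:
  commands: [0,0.015,0,0,0,0,0,0.025,0,0,0,0,0,0.03,0,0,0,0,0,0.03,0,0,0,0,0,0.03,0,0,0,0,0,0.03,0,0,0,0,0,0.02,0,0,0,0,0,0.008,0,0,0,0]

```text
t: 11.53
ee_pos: [0.6314, -0.1775, 0.1196]
tcp_rot: [2.18, 2.255, 0.003]
contact_force: [-3.8, -3.1, 16.6]
finger_gap: 0.172
gripper_force: 30.0
```

>>> jog_arm:
  commands: [0,0.004,0,0,0,0,0,0.002,0,0,0,0,0,0,0,0,0,0,0,0,0,0,0,0]

```text
t: 11.87
ee_pos: [0.6357, -0.1774, 0.1197]
tcp_rot: [2.18, 2.254, 0.004]
contact_force: [1.2, -2.7, 8.8]
finger_gap: 0.171
gripper_force: 30.0
```

>>> jog_arm:
  commands: [0,0.003,0,0,0,0,0,0.003,0,0,0,0,0,0,0,0,0,0]

```text
t: 12.12
ee_pos: [0.6387, -0.1773, 0.1196]
tcp_rot: [2.183, 2.257, -0.003]
contact_force: [-10.8, -1.7, 18.4]
finger_gap: 0.168
gripper_force: 30.0
```

>>> jog_arm:
  commands: [0,0,0,0,0,0,0,0,0,0,0,0,0,0,0,0,0,0,0,0,0,0,0,0,0,0,0,0,0,0]
  hand: 0.05

```text
t: 12.53
ee_pos: [0.6389, -0.1757, 0.1167]
tcp_rot: [-2.182, -2.259, 0.001]
contact_force: [0.0, 0.8, 0.3]
finger_gap: 0.484
gripper_force: 0.0
```

>>> jog_arm:
  commands: [0,0,-0.02,0,0,0,0,0,-0.04,0,0,0,0,0,-0.04,0,0,0,0,0,-0.03,0,0,0,0.03,0,0,0,0,0,0.03,0,0,0,0,0,0.03,0,0,0,0,0,0,0,0,0,0,0]
  hand: 0.06

```text
t: 13.2
ee_pos: [0.6356, -0.0771, 0.2472]
tcp_rot: [-2.17, -2.267, -0.005]
contact_force: [0.4, 2.4, 0.3]
finger_gap: 0.657
gripper_force: 0.0
```

Run:
```python
from h import *
import pickle
st=arm.get_state();print(st["ee_pos"],st["finger_gap"])
S=snap("scene");D=snap("side");pickle.dump((S,D),open("sd.pkl","wb"))
cv2.imwrite("pics/p2.png",np.hstack([cv2.resize(S["image"][60:260,200:400],(400,400),interpolation=cv2.INTER_CUBIC),cv2.resize(D["image"][110:310,200:400],(400,400),interpolation=cv2.INTER_CUBIC)]))
```

```text
[ 0.63558754 -0.07706298  0.2471894 ] 0.6572894329732477
```

View pics/p2.png

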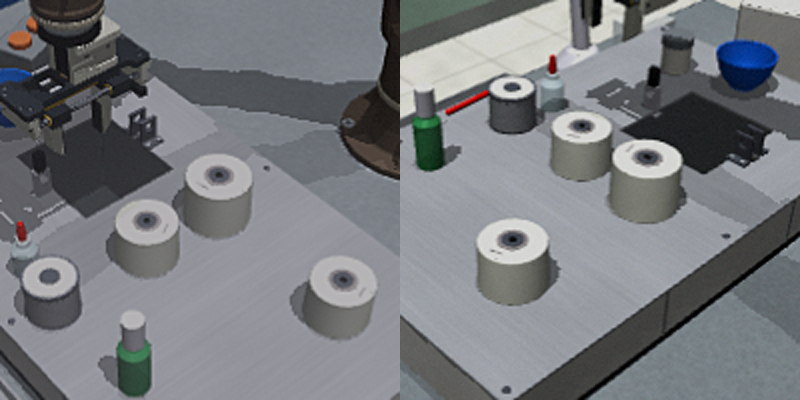

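The chute is open and the moulds stand unchanged: A at (0.463, 0.016), B at (0.594, 0.018) and C at (0.460, 0.256). I'll push B first, with the open fingers cradling it.

Run:
```python
from h import *
goto([.620,.088,.1065],np.radians(69.6))
```

```text
turn [-7.000e-04 -2.000e-04  3.942e-01] shift before [ 0.1723 -0.0091  0.1402] shift after [ 0.1556 -0.0747  0.1401]
```

>>> jog_arm:
  commands: [0.035,-0.002,0,0,0,0,0.035,-0.002,0,0,0,0,0.035,-0.002,0,0,0,0,0.035,-0.002,0,0,0,0,0.032,-0.001,0,0,0,0,0,0,0,0,0,0.1,0,0,0,0,0,0.1,0,0,0,0,0,0.1]

```text
t: 13.97
ee_pos: [0.6213, 0.0849, 0.2461]
tcp_rot: [2.501, 1.902, -0.002]
contact_force: [0.0, -0.9, -0.0]
finger_gap: 0.655
gripper_force: 0.0
```

>>> jog_arm:
  commands: [0,0,0.02,0,0,0.094,0,0,0.03,0,0,0,0,0,0.03,0,0,0,0,0,0.03,0,0,0,0,0,0.02,0,0,0,0,0,0.01,0,0,0,0,0,0,0,0,0,0,0,0,0,0,0]

```text
t: 14.63
ee_pos: [0.6215, 0.0852, 0.1069]
tcp_rot: [2.583, 1.788, -0.001]
contact_force: [0.2, 0.1, 0.7]
finger_gap: 0.652
gripper_force: 0.0
```

>>> jog_arm:
  commands: [-0.012,0,0,0,0,0,-0.012,0,0,0,0,0,-0.012,0,0,0,0,0,-0.012,0,0,0,0,0,-0.012,0,0,0,0,0,-0.012,0,0,0,0,0,-0.012,0,0,0,0,0,-0.012,0,0,0,0,0]

```text
t: 15.3
ee_pos: [0.5881, -0.0037, 0.108]
tcp_rot: [2.582, 1.789, 0.006]
contact_force: [2.8, 5.8, -0.6]
finger_gap: 0.655
gripper_force: 3.7
```

>>> jog_arm:
  commands: [-0.014,0,0,0,0,0,-0.014,0,0,0,0,0,-0.014,0,0,0,0,0,-0.014,0,0,0,0,0,-0.014,0,0,0,0,0,-0.014,0,0,0,0,0,-0.014,0,0,0,0,0,-0.014,0,0,0,0,0]

```text
t: 15.97
ee_pos: [0.547, -0.1112, 0.1072]
tcp_rot: [2.583, 1.787, -0.001]
contact_force: [0.2, -0.3, -0.5]
finger_gap: 0.651
gripper_force: 0.0
```

>>> jog_arm:
  commands: [0,0,-0.03,0,0,0,0,0,-0.04,0,0,0,0,0,-0.04,0,0,0,0,0,-0.03,0,0,-0.12,0.035,0,0,0,0,-0.12,0.035,0,0,0,0,-0.12,0.035,0,0,0,0,-0.12,0.035,0,0,0,0,-0.12]

```text
t: 16.63
ee_pos: [0.556, 0.029, 0.2469]
tcp_rot: [1.934, 2.475, -0.001]
contact_force: [0.4, -0.1, 0.0]
finger_gap: 0.652
gripper_force: 0.0
```

>>> jog_arm:
  commands: [0,0,0,0,0,-0.12,0,0,0,0,0,-0.12,0,0,0,0,0,0,0,0,0,0,0,0]

```text
t: 16.97
ee_pos: [0.5558, 0.0279, 0.2465]
tcp_rot: [-1.636, -2.682, 0.002]
contact_force: [0.1, -0.1, 0.5]
finger_gap: 0.654
gripper_force: 0.0
```

Run:
```python
from h import *
print(arm.get_state()["ee_pos"]);goto([.425,.087,.1065],np.radians(118.1))
S=snap("scene");D=snap("side")
cv2.imwrite("pics/p3.png",np.hstack([cv2.resize(S["image"][60:260,200:400],(400,400),interpolation=cv2.INTER_CUBIC),cv2.resize(D["image"][110:310,200:400],(400,400),interpolation=cv2.INTER_CUBIC)]))
```

```text
[0.55576742 0.02793719 0.24648851]
turn [-0.001   0.0005 -0.015 ] shift before [ 0.1124 -0.0891  0.14  ] shift after [ 0.1137 -0.0875  0.14  ]
```

View pics/p3.png

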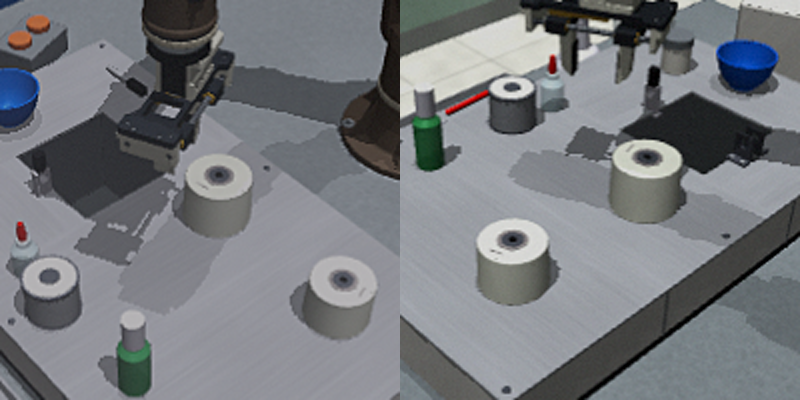

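Mould B is down the chute, and A and C are unchanged. Next I'll push A.

>>> jog_arm:
  commands: [0.028,-0.022,0,0,0,-0.015,0.028,-0.022,0,0,0,0,0.028,-0.022,0,0,0,0,0.029,-0.022,0,0,0,0,0,0,0,0,0,0,0,0,0.035,0,0,0,0,0,0.035,0,0,0,0,0,0.03,0,0,0]

```text
t: 17.73
ee_pos: [0.4254, 0.0868, 0.1456]
tcp_rot: [1.613, 2.694, 0.0]
contact_force: [-0.0, -0.3, -0.6]
finger_gap: 0.655
gripper_force: 0.0
```

>>> jog_arm:
  commands: [0,0,0.025,0,0,0,0,0,0.015,0,0,0,0,0,0,0,0,0,-0.012,0,0,0,0,0,-0.012,0,0,0,0,0,-0.012,0,0,0,0,0,-0.012,0,0,0,0,0,-0.012,0,0,0,0,0]

```text
t: 18.4
ee_pos: [0.454, 0.036, 0.1078]
tcp_rot: [-1.609, -2.697, -0.003]
contact_force: [-3.3, 8.0, 0.9]
finger_gap: 0.658
gripper_force: 4.1
```

>>> jog_arm:
  commands: [-0.014,0,0,0,0,0,-0.014,0,0,0,0,0,-0.014,0,0,0,0,0,-0.014,0,0,0,0,0,-0.014,0,0,0,0,0,-0.014,0,0,0,0,0,-0.014,0,0,0,0,0,-0.014,0,0,0,0,0]

```text
t: 19.07
ee_pos: [0.507, -0.0616, 0.1081]
tcp_rot: [-1.608, -2.697, -0.003]
contact_force: [-8.9, 12.5, 13.3]
finger_gap: 0.656
gripper_force: 9.3
```

>>> jog_arm:
  commands: [-0.014,0,0,0,0,0,-0.014,0,0,0,0,0,-0.014,0,0,0,0,0,-0.014,0,0,0,0,0,-0.014,0,0,0,0,0,0,0,0,0,0,0,0,0,0,0,0,0]

```text
t: 19.65
ee_pos: [0.5407, -0.1261, 0.1065]
tcp_rot: [-1.611, -2.697, -0.0]
contact_force: [-0.1, 1.0, -0.4]
finger_gap: 0.652
gripper_force: 0.0
```

>>> jog_arm:
  commands: [0,0,-0.03,0,0,0,0,0,-0.04,0,0,0,0,0,-0.04,0,0,0,0,0,-0.03,0,0,0,0.035,0,0,0,0,0.09,0.035,0,0,0,0,0.09,0.035,0,0,0,0,0.089,0.035,0,0,0,0,0]

```text
t: 20.32
ee_pos: [0.4895, 0.0069, 0.2469]
tcp_rot: [1.962, 2.453, -0.001]
contact_force: [1.1, 0.3, 0.2]
finger_gap: 0.653
gripper_force: 0.0
```

>>> jog_arm:
  commands: [0.04,0,0,0,0,0,0.04,0,0,0,0,0,0,0,0,0,0,0,0,0,0,0,0,0]

```text
t: 20.65
ee_pos: [0.4719, 0.0863, 0.247]
tcp_rot: [1.947, 2.465, 0.001]
contact_force: [0.2, -0.3, 0.3]
finger_gap: 0.653
gripper_force: 0.0
```

Run:
```python
from h import *
import pickle
S0=pickle.load(open("scene.pkl","rb"));D0=pickle.load(open("side.pkl","rb"));S=snap("scene");D=snap("side");f=.7
print(arm.get_state()["ee_pos"]);goto([.443,.332,.1065],np.radians(102.7))
def m(a,b,u,v):
    u=int(u*f);v=int(v*f);t=a["image"][v-14:v+14,u-18:u+18];r=cv2.matchTemplate(b["image"],t,cv2.TM_CCOEFF_NORMED);_,mx,_,l=cv2.minMaxLoc(r);return round(mx,3),l[0]+18-u,l[1]+14-v
print("C",m(S0,S,530,286),m(D0,D,367,327));print("A",m(S0,S,442,210),m(D0,D,462,270))
cv2.imwrite("pics/p4.png",np.hstack([cv2.resize(S["image"][60:260,200:400],(400,400),interpolation=cv2.INTER_CUBIC),cv2.resize(D["image"][110:310,200:400],(400,400),interpolation=cv2.INTER_CUBIC)]))
```

```text
[0.47296695 0.08274859 0.24646014]
turn [-0.0005  0.0006  0.0058] shift before [0.2497 0.0271 0.1398] shift after [0.2497 0.0256 0.14  ]
C (0.999, 0, 0) (0.987, 0, 0)
A (0.9, 62, 53) (0.803, -68, 42)
```

>>> jog_arm:
  commands: [0.036,0.004,0,0,0,0,0.036,0.004,0,0,0,0,0.036,0.004,0,0,0,0,0.036,0.004,0,0,0,0,0.036,0.004,0,0,0,0,0.036,0.004,0,0,0,0,0.034,0.002,0,0,0,0,0,0,0,0,0,0]

```text
t: 21.42
ee_pos: [0.44, 0.3384, 0.2466]
tcp_rot: [-1.946, -2.461, -0.003]
contact_force: [-0.5, -0.0, 0.1]
finger_gap: 0.652
gripper_force: 0.0
```

>>> jog_arm:
  commands: [0,0,0.035,0,0,0,0,0,0.035,0,0,0,0,0,0.03,0,0,0,0,0,0.025,0,0,0,0,0,0.015,0,0,0,0,0,0,0,0,0,-0.01,0,0,0,0,0,-0.01,0,0,0,0,0]

```text
t: 22.08
ee_pos: [0.4477, 0.3125, 0.1076]
tcp_rot: [1.956, 2.458, 0.002]
contact_force: [0.5, 0.4, 0.5]
finger_gap: 0.655
gripper_force: 0.0
```

>>> jog_arm:
  commands: [-0.012,0,0,0,0,0,-0.014,0,0,0,0,0,-0.016,0,0,0,0,0,-0.016,0,0,0,0,0,-0.016,0,0,0,0,0,-0.016,0,0,0,0,0,-0.016,0,0,0,0,0,-0.016,0,0,0,0,0]

```text
t: 22.75
ee_pos: [0.4751, 0.1937, 0.108]
tcp_rot: [1.956, 2.458, 0.005]
contact_force: [-0.8, 5.2, -1.3]
finger_gap: 0.659
gripper_force: 2.7
```

>>> jog_arm:
  commands: [-0.016,0,0,0,0,0,-0.016,0,0,0,0,0,-0.016,0,0,0,0,0,-0.016,0,0,0,0,0,-0.016,0,0,0,0,0,-0.016,0,0,0,0,0,-0.016,0,0,0,0,0,-0.016,0,0,0,0,0]

```text
t: 23.42
ee_pos: [0.5036, 0.069, 0.108]
tcp_rot: [1.955, 2.458, 0.004]
contact_force: [-1.8, 5.1, -0.2]
finger_gap: 0.649
gripper_force: 2.9
```

Run:
```python
from h import *
st=arm.get_state();print(st["ee_pos"],st["contact_force"])
s=snap("wrist");cv2.imwrite("pics/w3.png",s["image"])
```

```text
[0.50359411 0.06897713 0.1080316 ] [-1.83724957  5.07150256 -0.21963715]
```

View pics/w3.png

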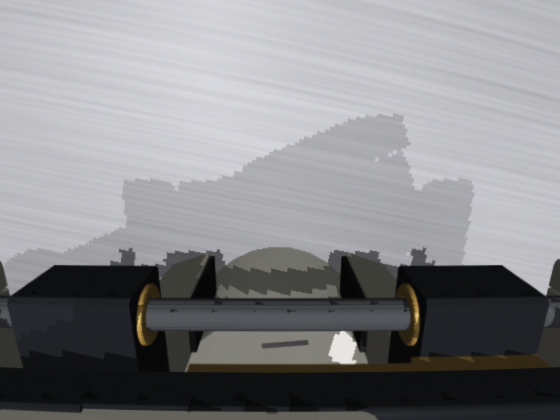

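The mould is cradled centrally between the fingers at (280,300), so I'll keep pushing.

>>> jog_arm:
  commands: [-0.016,0,0,0,0,0,-0.016,0,0,0,0,0,-0.016,0,0,0,0,0,-0.016,0,0,0,0,0,-0.016,0,0,0,0,0,-0.014,0,0,0,0,0,-0.014,0,0,0,0,0,-0.014,0,0,0,0,0]

```text
t: 24.13
ee_pos: [0.5306, -0.0489, 0.1079]
tcp_rot: [1.955, 2.459, 0.003]
contact_force: [-1.9, 8.4, 4.7]
finger_gap: 0.658
gripper_force: 4.3
```

>>> jog_arm:
  commands: [-0.014,0,0,0,0,0,-0.014,0,0,0,0,0,-0.014,0,0,0,0,0,-0.014,0,0,0,0,0,-0.014,0,0,0,0,0,-0.012,0,0,0,0,0,0,0,0,0,0,0,0,0,0,0,0,0]

```text
t: 24.8
ee_pos: [0.5489, -0.1301, 0.1065]
tcp_rot: [-1.958, -2.457, 0.0]
contact_force: [0.4, 0.3, 1.0]
finger_gap: 0.656
gripper_force: 0.0
```

>>> jog_arm:
  commands: [0,0,-0.03,0,0,0,0,0,-0.04,0,0,0,0,0,-0.04,0,0,0,0,0,-0.03,0,0,0.09,0.035,0,0,0,0,0.09,0.035,0,0,0,0,0,0.035,0,0,0,0,0,0,0,0,0,0,0]

```text
t: 25.47
ee_pos: [0.5398, -0.0149, 0.2478]
tcp_rot: [-2.155, -2.284, -0.006]
contact_force: [0.5, 1.6, 1.5]
finger_gap: 0.652
gripper_force: 0.0
```

Run:
```python
from h import *
print(arm.get_state()["ee_pos"]);goto([.637,-.178,.19],np.radians(92))
S=snap("scene");D=snap("side");w=snap("wrist")
a=cv2.resize(S["image"][40:280,170:450],(400,343),interpolation=cv2.INTER_CUBIC);b=cv2.resize(D["image"][100:340,180:460],(400,343),interpolation=cv2.INTER_CUBIC)
cv2.imwrite("pics/p5.png",np.vstack([np.hstack([a,b]),cv2.resize(w["image"][100:300],(800,257))[:,:]]))
```

```text
[ 0.53978471 -0.01488199  0.2478148 ]
turn [ 0.0017 -0.0038  0.023 ] shift before [-0.1687  0.0875  0.0573] shift after [-0.1664  0.0915  0.0578]
```

View pics/p5.png

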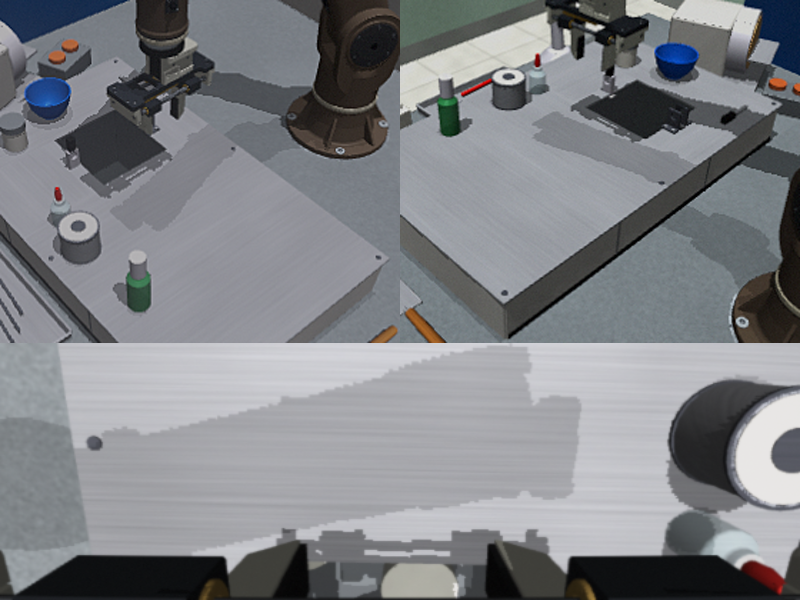

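All three moulds are down the chute and the bystanders are untouched. Next I'll shut the hatch.

>>> jog_arm:
  commands: [0,0,0,0,0,0.023,-0.033,0.0185,0,0,0,0,-0.033,0.0185,0,0,0,0,-0.033,0.0185,0,0,0,0,-0.033,0.0185,0,0,0,0,-0.0335,0.0188,0,0,0,0,0,0,0,0,0,0,0,0,0,0,0,0]

```text
t: 26.28
ee_pos: [0.6375, -0.1925, 0.2449]
tcp_rot: [-2.202, -2.239, 0.002]
contact_force: [0.3, 1.1, 0.5]
finger_gap: 0.656
gripper_force: 0.0
```

Run:
```python
from h import *
print(arm.get_state()["ee_pos"]);goto([.6387,-.177,.120],np.radians(92))
```

```text
[ 0.63746709 -0.19245205  0.24489885]
turn [-0.0019  0.0001 -0.0185] shift before [0.0154 0.0017 0.1249] shift after [0.0154 0.0018 0.1249]
```

>>> jog_arm:
  commands: [0.0154,0.0017,0,0,0,-0.0185,0,0,0.035,0,0,0,0,0,0.035,0,0,0,0,0,0.03,0,0,0,0,0,0.02,0,0,0,0,0,0.005,0,0,0,0,0,0,0,0,0,0,0,0,0,0,0]

```text
t: 26.95
ee_pos: [0.6396, -0.1712, 0.1231]
tcp_rot: [2.172, 2.269, 0.002]
contact_force: [0.3, 0.5, 0.7]
finger_gap: 0.654
gripper_force: 0.0
```

>>> jog_arm:
  commands: [0,0,0,0,0,0,0,0,0,0,0,0,0,0,0,0,0,0,0,0,0,0,0,0,0,0,0,0,0,0,0,0,0,0,0,0,0,0,0,0,0,0]
  hand: 0.0

```text
t: 27.53
ee_pos: [0.639, -0.1726, 0.1217]
tcp_rot: [2.174, 2.268, 0.0]
contact_force: [0.4, 0.1, -0.8]
finger_gap: 0.196
gripper_force: 0.0
```

>>> jog_arm:
  commands: [0,-0.015,0,0,0,0,0,-0.025,0,0,0,0,0,-0.03,0,0,0,0,0,-0.03,0,0,0,0,0,-0.03,0,0,0,0,0,-0.03,0,0,0,0,0,-0.02,0,0,0,0,0,-0.008,0,0,0,0]

```text
t: 28.2
ee_pos: [0.449, -0.178, 0.1217]
tcp_rot: [-2.171, -2.268, -0.002]
contact_force: [3.9, 9.3, -7.1]
finger_gap: 0.165
gripper_force: 30.0
```

>>> jog_arm:
  commands: [0,-0.004,0,0,0,0,0,-0.002,0,0,0,0,0,0,0,0,0,0,0,0,0,0,0,0]

```text
t: 28.53
ee_pos: [0.4446, -0.1781, 0.1216]
tcp_rot: [-2.17, -2.268, -0.002]
contact_force: [-1.8, 9.9, 2.5]
finger_gap: 0.166
gripper_force: 30.0
```

>>> jog_arm:
  commands: [0,-0.002,0,0,0,0,0,-0.002,0,0,0,0,0,0,0,0,0,0]

```text
t: 28.78
ee_pos: [0.4446, -0.178, 0.1217]
tcp_rot: [2.169, 2.27, 0.011]
contact_force: [14.0, 9.1, -15.9]
finger_gap: 0.167
gripper_force: 30.0
```

>>> jog_arm:
  commands: [0,-0.002,0,0,0,0,0,0,0,0,0,0]

```text
t: 28.95
ee_pos: [0.4447, -0.1781, 0.1218]
tcp_rot: [2.167, 2.268, 0.015]
contact_force: [22.3, 7.9, -24.6]
finger_gap: 0.169
gripper_force: 30.0
```

>>> jog_arm:
  commands: [0,0.003,0,0,0,0,0,0,0,0,0,0,0,0,0,0,0,0,0,0,0,0,0,0,0,0,0,0,0,0]
  hand: 0.05

```text
t: 29.37
ee_pos: [0.4417, -0.1812, 0.1216]
tcp_rot: [-2.174, -2.267, 0.001]
contact_force: [-0.4, 0.2, -0.3]
finger_gap: 0.476
gripper_force: 0.0
```

>>> jog_arm:
  commands: [0,0,-0.03,0,0,0,0,0,-0.04,0,0,0,0,0,-0.03,0,0,0,-0.03,0,0,0,0,0,0,0,0,0,0,0,0,0,0,0,0,0]

```text
t: 29.87
ee_pos: [0.443, -0.2125, 0.2219]
tcp_rot: [2.177, 2.264, -0.001]
contact_force: [-0.1, 0.2, -0.1]
finger_gap: 0.544
gripper_force: 0.0
```

Run:
```python
from h import *
import pickle
st=arm.get_state();print(st["ee_pos"],st["finger_gap"])
s=pickle.load(open("w2.pkl","rb"))
for n,p,z in[("end",(272.5,198),.114),("L",(263.5,205),.114),("R",(282,205),.114),("shoulder",(273,250),.11),("tipside",(273,295),.105)]: print(n,pt(s,*p,z).round(4))
w=snap("wrist");pickle.dump(w,open("w4.pkl","wb"))
# automatic: dark blob of pin head, deck plane
g=cv2.cvtColor(w["image"],cv2.COLOR_BGR2GRAY)
pr=px(w,[.384,-.28,.114]);print("pred",pr.round())
goto([.385,-.28,.19],np.radians(92))
```

```text
[ 0.44299108 -0.212549    0.22187604] 0.5436346693266926
end [ 0.3814 -0.2682  0.114 ]
L [ 0.3749 -0.2738  0.114 ]
R [ 0.3887 -0.2733  0.114 ]
shoulder [ 0.3831 -0.3112  0.11  ]
tipside [ 0.3844 -0.3535  0.105 ]
pred [208. 277.]
turn [-0.0004  0.      0.006 ] shift before [-0.0664 -0.0606  0.0315] shift after [-0.0667 -0.0602  0.0315]
```

>>> jog_arm:
  commands: [-0.032,-0.0315,0,0,0,0.006,-0.0326,-0.0316,0,0,0,0,0,0,0.03,0,0,0,0,0,0.035,0,0,0,0,0,0.035,0,0,0,0,0,0.025,0,0,0,0,0,0,0,0,0,0,0,0,0,0,0]

```text
t: 30.58
ee_pos: [0.3868, -0.2713, 0.096]
tcp_rot: [-2.176, -2.261, -0.0]
contact_force: [0.7, 0.2, 0.6]
finger_gap: 0.549
gripper_force: 0.0
```

Run:
```python
from h import *
st=arm.get_state();print(st["ee_pos"],st["finger_gap"])
goto([.382,-.278,.0795],np.radians(92))
```

```text
[ 0.38681235 -0.27126865  0.09599572] 0.5489050489963165
turn [-0.0024 -0.0025  0.0031] shift before [-0.0066 -0.005   0.0165] shift after [-0.0066 -0.005   0.0165]
```

>>> jog_arm:
  commands: [-0.0066,-0.005,0,0,0,0.003,0,0,0.009,0,0,0,0,0,0.0065,0,0,0,0,0,0,0,0,0,0,0,0,0,0,0]

```text
t: 31.0
ee_pos: [0.3827, -0.2795, 0.0812]
tcp_rot: [-2.184, -2.258, 0.0]
contact_force: [-0.6, 0.8, 0.2]
finger_gap: 0.539
gripper_force: 0.0
```

>>> jog_arm:
  commands: [0,0,0,0,0,0,0,0,0,0,0,0,0,0,0,0,0,0,0,0,0,0,0,0,0,0,0,0,0,0,0,0,0,0,0,0,0,0,0,0,0,0,0,0,0,0,0,0]
  hand: 0.0

```text
t: 31.67
ee_pos: [0.3829, -0.2795, 0.0812]
tcp_rot: [2.184, 2.258, 0.0]
contact_force: [-0.5, -0.4, -0.1]
finger_gap: 0.152
gripper_force: 30.0
```

>>> jog_arm:
  commands: [0,0,-0.01,0,0,0,0,0,-0.03,0,0,0,0,0,-0.04,0,0,0,0,0,-0.04,0,0,0,0,0,0,0,-0.05,0,0,0,0,0,0,0,0,0,0,0,0,0]

```text
t: 32.25
ee_pos: [0.3825, -0.2788, 0.2015]
tcp_rot: [2.157, 2.234, -0.054]
contact_force: [0.1, -0.9, -0.4]
finger_gap: 0.146
gripper_force: 30.0
```

Run:
```python
from h import *
st=arm.get_state();print(st["ee_pos"],st["finger_gap"],st["gripper_force"])
goto([.4395,-.066,.19],np.radians(92))
```

```text
[ 0.38250149 -0.27884253  0.20147274] 0.14577271227822278 29.99503791332245
turn [-0.0002  0.05   -0.0001] shift before [0.211  0.0644 0.0009] shift after [0.2107 0.0644 0.0115]
```

>>> jog_arm:
  commands: [0.03,0.0092,0,0,0,0,0.03,0.0092,0,0,0,0,0.03,0.0092,0,0,0,0,0.03,0.0092,0,0,0,0,0.03,0.0092,0,0,0,0,0.03,0.0092,0,0,0,0,0.031,0.0092,0,0,0,0,0,0,0,0,0,0]

```text
t: 32.92
ee_pos: [0.4405, -0.0604, 0.1897]
tcp_rot: [2.153, 2.243, -0.05]
contact_force: [-1.0, 0.6, 0.6]
finger_gap: 0.152
gripper_force: 30.0
```

>>> jog_arm:
  commands: [0,0,0.02,0,0,0,0,0,0.03,0,0,0,0,0,0.025,0,0,0,0,0,0.005,0,0,0,0,0,0,0,0,0,0,0,0,0,0,0]

```text
t: 33.42
ee_pos: [0.4401, -0.0706, 0.1108]
tcp_rot: [2.16, 2.233, -0.054]
contact_force: [1.3, 0.2, 0.2]
finger_gap: 0.147
gripper_force: 30.0
```

Run:
```python
from h import *
st=arm.get_state();print(st["ee_pos"],st["finger_gap"],st["gripper_force"])
goto([.4395,-.066,.1007],np.radians(92))
```

```text
[ 0.44007822 -0.07062805  0.11078972] 0.14740213142159414 29.995160400867462
turn [-0.0015  0.0489 -0.0014] shift before [ 0.0051 -0.0004  0.0099] shift after [ 0.0046 -0.0004  0.0101]
```

>>> jog_arm:
  commands: [0.005,-0.0004,0.005,0,0,0,0,0,0.005,0,0,0,0,0,0,0,0,0,0,0,0,0,0,0]

```text
t: 33.75
ee_pos: [0.4398, -0.0662, 0.1007]
tcp_rot: [2.158, 2.232, -0.054]
contact_force: [-0.5, -0.1, 0.0]
finger_gap: 0.15
gripper_force: 30.0
```

Run:
```python
from h import *
import pickle
st=arm.get_state();print(st["ee_pos"]);goto([.4395,-.066,.1007],np.radians(92))
S=snap("scene");D=snap("side");w=snap("wrist");pickle.dump((S,D,w),open("ins.pkl","wb"))
a=cv2.resize(S["image"][95:150,250:305],(400,400),interpolation=cv2.INTER_CUBIC)
b=cv2.resize(D["image"][155:210,345:400],(400,400),interpolation=cv2.INTER_CUBIC)
cv2.imwrite("pics/ins.png",np.vstack([np.hstack([a,b]),cv2.resize(w["image"][190:320,190:450],(400,200))[:, :].repeat(2,1)]))
P=np.array([.4395+.089*np.sin(np.radians(2)),-.066-.089,.128]);H=np.array([.4433,-.168,.128])
for n,s,o in(("S",S,(250,95)),("D",D,(345,155))): print(n,((px(s,P)-o)*400/55).round(),((px(s,H)-o)*400/55).round())
```

```text
[ 0.43977412 -0.0662251   0.10067285]
turn [ 0.0002  0.0503 -0.0012] shift before [ 0.0002 -0.0003 -0.    ] shift after [ 0.0002 -0.0003 -0.    ]
S [199. 230.] [179. 215.]
D [166. 215.] [184. 202.]
```

View pics/ins.png

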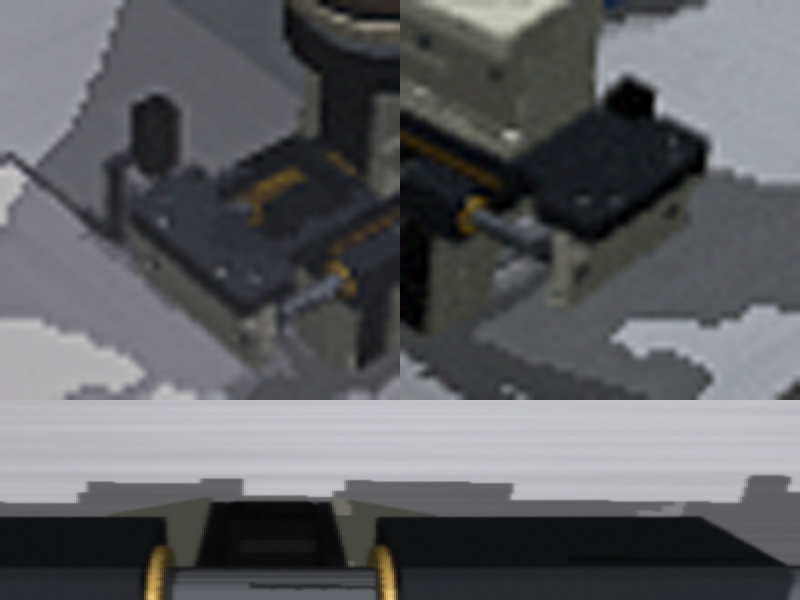

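The tip is hidden, but the head sits squarely in the pads. I'll insert gently while watching the forces.

>>> jog_arm:
  commands: [-0.005,0,0.0003,0,0,0,-0.005,0,0.0003,0,0,0,-0.004,0,0.0002,0,0,0,0,0,0,0,0,0]

```text
t: 34.23
ee_pos: [0.4401, -0.0817, 0.1002]
tcp_rot: [2.161, 2.23, -0.055]
contact_force: [0.5, 0.5, -0.9]
finger_gap: 0.152
gripper_force: 30.0
```

>>> jog_arm:
  commands: [-0.003,0,0.0001,0,0,0,-0.003,0,0.0002,0,0,0,-0.003,0,0.0001,0,0,0,0,0,0,0,0,0]

```text
t: 34.57
ee_pos: [0.4404, -0.09, 0.1003]
tcp_rot: [2.159, 2.231, -0.055]
contact_force: [-0.5, -0.2, 0.2]
finger_gap: 0.153
gripper_force: 30.0
```

>>> jog_arm:
  commands: [-0.005,0,0.0003,0,0,0,-0.005,0,0.0002,0,0,0,-0.005,0,0.0003,0,0,0,-0.005,0,0.0002,0,0,0,0,0,0,0,0,0]

```text
t: 34.98
ee_pos: [0.441, -0.1107, 0.1003]
tcp_rot: [2.16, 2.23, -0.055]
contact_force: [0.2, -0.8, -0.7]
finger_gap: 0.148
gripper_force: 30.0
```

>>> jog_arm:
  commands: [-0.005,0,0.0003,0,0,0,-0.005,0,0.0002,0,0,0,-0.005,0,0.0003,0,0,0,-0.005,0,0.0002,0,0,0,0,0,0,0,0,0]

```text
t: 35.4
ee_pos: [0.4417, -0.1306, 0.1003]
tcp_rot: [2.16, 2.23, -0.055]
contact_force: [0.2, -1.0, -1.2]
finger_gap: 0.148
gripper_force: 30.0
```

>>> jog_arm:
  commands: [-0.003,0,0.0002,0,0,0,-0.003,0,0.0001,0,0,0,-0.002,0,0.0001,0,0,0,0,0,0,0,0,0]

```text
t: 35.73
ee_pos: [0.4421, -0.1378, 0.1004]
tcp_rot: [2.159, 2.232, -0.054]
contact_force: [-0.5, -0.2, 0.1]
finger_gap: 0.147
gripper_force: 30.0
```

>>> jog_arm:
  commands: [-0.002,0,0.0001,0,0,0,0,0,0,0,0,0]

```text
t: 35.9
ee_pos: [0.4422, -0.1396, 0.1004]
tcp_rot: [2.159, 2.232, -0.054]
contact_force: [-0.4, 0.1, -0.6]
finger_gap: 0.15
gripper_force: 30.0
```

>>> jog_arm:
  commands: [-0.002,0,0.0001,0,0,0,0,0,0,0,0,0]

```text
t: 36.07
ee_pos: [0.4422, -0.1416, 0.1004]
tcp_rot: [2.159, 2.232, -0.054]
contact_force: [-0.7, -0.3, -0.2]
finger_gap: 0.148
gripper_force: 30.0
```

>>> jog_arm:
  commands: [-0.001,0,0,0,0,0,0,0,0,0,0,0]

```text
t: 36.23
ee_pos: [0.4423, -0.1425, 0.1005]
tcp_rot: [2.159, 2.232, -0.054]
contact_force: [-0.5, 0.3, -0.2]
finger_gap: 0.152
gripper_force: 30.0
```

>>> jog_arm:
  commands: [-0.0015,0,0.0001,0,0,0,0,0,0,0,0,0]

```text
t: 36.4
ee_pos: [0.4423, -0.144, 0.1004]
tcp_rot: [2.159, 2.232, -0.054]
contact_force: [0.2, 0.3, -0.5]
finger_gap: 0.15
gripper_force: 30.0
```

>>> jog_arm:
  commands: [-0.0015,0,0.0001,0,0,0,0,0,0,0,0,0]

```text
t: 36.57
ee_pos: [0.4423, -0.1456, 0.1004]
tcp_rot: [2.159, 2.232, -0.054]
contact_force: [-0.6, -0.1, -1.0]
finger_gap: 0.151
gripper_force: 30.0
```

>>> jog_arm:
  commands: [-0.001,0,0,0,0,0,0,0,0,0,0,0]

```text
t: 36.73
ee_pos: [0.4424, -0.1465, 0.1004]
tcp_rot: [2.159, 2.232, -0.054]
contact_force: [-0.8, -0.2, 0.2]
finger_gap: 0.15
gripper_force: 30.0
```

Run:
```python
from h import *
import pickle
S0,D0,w0=pickle.load(open("ins.pkl","rb"));w=snap("wrist");st=arm.get_state()
for n,i in(("before",w0),("now",w)):
    g=cv2.cvtColor(i["image"],cv2.COLOR_BGR2GRAY);print(n,g[225:330:2,277].tolist())
pickle.dump(w,open("w5.pkl","wb"))
M=rot(st["tcp_rot"])
for y in(-.126,-.130,-.134,-.138): print(y,px(w,[.442,y,.135]).round(1))
```

```text
before [185, 185, 190, 194, 198, 197, 190, 182, 183, 188, 193, 192, 191, 182, 98, 72, 10, 10, 10, 9, 7, 7, 13, 11, 12, 12, 11, 13, 22, 21, 24, 22, 12, 11, 11, 13, 14, 26, 50, 66, 64, 79, 65, 45, 90, 100, 100, 100, 100, 97, 95, 91, 82]
now [182, 181, 181, 181, 182, 182, 181, 181, 182, 181, 182, 182, 174, 93, 93, 67, 10, 8, 10, 10, 7, 8, 13, 12, 10, 11, 11, 12, 11, 20, 22, 12, 10, 11, 12, 10, 13, 24, 48, 62, 62, 77, 74, 85, 92, 97, 97, 97, 96, 94, 91, 87, 80]
-0.126 [279.7 246.8]
-0.13 [279.4 255.3]
-0.134 [279.1 263.6]
-0.138 [278.8 271.8]
```

>>> jog_arm:
  commands: [-0.0015,0,0.0001,0,0,0,0,0,0,0,0,0]

```text
t: 36.95
ee_pos: [0.4425, -0.1466, 0.1004]
tcp_rot: [2.158, 2.234, -0.052]
contact_force: [-1.0, 4.5, 0.3]
finger_gap: 0.149
gripper_force: 30.0
```

>>> jog_arm:
  commands: [-0.0015,0,0.0001,0,0,0,0,0,0,0,0,0]

```text
t: 37.12
ee_pos: [0.4425, -0.1467, 0.1004]
tcp_rot: [2.158, 2.236, -0.051]
contact_force: [-1.6, 9.6, 2.9]
finger_gap: 0.15
gripper_force: 30.0
```

>>> jog_arm:
  commands: [-0.0015,0,0,0,0,0,0,0,0,0,0,0]

```text
t: 37.28
ee_pos: [0.4425, -0.1468, 0.1004]
tcp_rot: [2.158, 2.238, -0.049]
contact_force: [-1.2, 14.7, 3.4]
finger_gap: 0.149
gripper_force: 30.0
```

The shoulder is seated, with the force rising at a fixed position. I'll relax the push, release and retreat.

>>> jog_arm:
  commands: [0.003,0,-0.0002,0,0,0,0,0,0,0,0,0]

```text
t: 37.45
ee_pos: [0.4425, -0.1467, 0.1005]
tcp_rot: [2.158, 2.234, -0.053]
contact_force: [-1.6, 7.1, -0.1]
finger_gap: 0.146
gripper_force: 30.0
```

>>> jog_arm:
  commands: [0,0,0,0,0,0,0,0,0,0,0,0,0,0,0,0,0,0,0,0,0,0,0,0,0,0,0,0,0,0,0,0,0,0,0,0]
  hand: 0.05

```text
t: 37.95
ee_pos: [0.4424, -0.1481, 0.1005]
tcp_rot: [2.159, 2.232, -0.054]
contact_force: [-0.1, 0.1, 0.8]
finger_gap: 0.518
gripper_force: 0.0
```

>>> jog_arm:
  commands: [0,0,-0.01,0,0,0,0,0,-0.02,0,0,0,0,0,-0.04,0,0,0,0,0,-0.04,0,0,0,0,0,-0.04,0,0,0,0.03,-0.03,-0.03,0,0,0,0.03,-0.03,-0.03,0,0,0,0.03,-0.03,0,0,0,0]

```text
t: 38.62
ee_pos: [0.3643, -0.0617, 0.2987]
tcp_rot: [2.155, 2.229, -0.047]
contact_force: [-0.7, 0.4, 1.2]
finger_gap: 0.543
gripper_force: 0.0
```

>>> jog_arm:
  commands: [0.03,0,0,0,0,0,0.03,0,0,0,0,0,0.03,0,0,0,0,0,0.03,0,0,0,0,0,0,0,0,0,0,0,0,0,0,0,0,0]

```text
t: 39.12
ee_pos: [0.3577, 0.0582, 0.2891]
tcp_rot: [2.153, 2.236, -0.054]
contact_force: [0.1, -1.3, -0.2]
finger_gap: 0.547
gripper_force: 0.0
```

Run:
```python
from h import *
import pickle
S0=pickle.load(open("scene.pkl","rb"))["image"];D0=pickle.load(open("side.pkl","rb"))["image"];S=snap("scene");D=snap("side")["image"];S=S["image"]
print(arm.get_state()["ee_pos"])
def m(a,b,x0,x1,y0,y1):
    t=a[y0:y1,x0:x1];r=cv2.matchTemplate(b[y0-12:y1+12,x0-12:x1+12],t,cv2.TM_CCOEFF_NORMED);_,mx,_,l=cv2.minMaxLoc(r);return round(mx,3),l[0]-12,l[1]-12
print("lock whole",m(S0,S,258,292,104,140),m(D0,D,355,388,162,200))
print("head",m(S0,S,274,290,122,136),m(D0,D,357,373,182,196)); print("handle",m(S0,S,264,280,104,118),m(D0,D,368,384,163,177))
for n,u,v in(("ring",321,284),("dropper",300,258),("spray",380,340),("jar",255,186),("bowl",291,155)): u=int(u*.7);v=int(v*.7);print(n,m(S0,S,u-14,u+14,v-14,v+14))
```

```text
[0.35795251 0.056097   0.28873025]
lock whole (0.905, 0, 0) (0.797, 0, 0)
head (0.851, 0, 0) (0.917, 1, 0)
handle (0.998, 0, 0) (0.995, 0, 0)
ring (1.0, 0, 0)
dropper (0.999, 0, 0)
spray (0.999, 0, 0)
jar (0.999, 0, 0)
bowl (0.998, 0, 0)
```

The handle and pin head match their starting picture to within about a pixel, and the bystanders match exactly.

```bash
python3 -c "
from cell import arm
print(arm.hand_in())"
```

```text
the job is handed in; nothing more can be done
None
```

The job is handed in: all three spent moulds on the deck went down the chute, the hatch is shut against its stop, the pin is back in the lock up to its head, and the five other things on the deck are unmoved; the spatula was not re-checked, and no verdict came back.

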